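Show the full tape roll to the inspection camera

ROBOT

A 6-joint arm with a two-finger parallel gripper is mounted at the origin on the work surface. World frame = base frame: x ahead of the robot, y to its left, z up, the work surface at z = 0. Lengths are in mm, angles in rad, forces in N, time in s.
With the tool pointing down it reaches from about 275 to 750 mm from the base axis. Payload 10.2 kg.
Tool frame: the origin (TCP) lies midway between the tips of the shut fingers; the grasp point (between the pads) lies 19 mm behind it (ctrl.grasp_offset is the distance from the TCP to the grasp point, in mm); z points along the fingers, y is the line along which they close (so a half turn about z gives the same grasp; the last joint's range is limited). The gripper opens to 85 mm and grips with 20 to 120 N. Pads are 22 mm wide; open, the fingers measure 114 mm over their backs; the gripper's body (76 mm by 85 mm) begins 54 mm behind the grasp point. The pads swing forward as they close: fully open they stand 13 mm farther back than shut.
Start: joints at [-1.411, 0.313, 1.498, -0, 1.331, -0.223], TCP at [196.085, -487.013, 203.194] pointing down, gripper open.
Joint ranges: [-2.94, 2.94], [-0.97, 2.17], [0.19, 2.56], [-1.23, 4.37], [0.02, 3.11], [-2.88, 2.88]. Speed limits (rad/s): [2.39, 2.39, 3.01, 3.14, 3.14, 3.14].

INTERFACE

Orientations are given as a unit quaternion [w, x, y, z].
In Python, from rig import ctrl, viewer, models gives the robot as it stands. The module is installed in compiled form; this text tells all that it offers.
- The arm moves only by the shell command python3 -m pendant 'ROWS' [OPENING] [FORCE]. ROWS is text: rows parted by semicolons, each of 4 numbers parted by spaces: the shift along the tool's x, y, z in m, then the turn about the tool's z in rad. In form: x y z yaw; .... A call has 1 to 10 rows; each row shifts and turns the commanded pose from where the row before left it, along the tool's axes as they then stand; what a row does not reach is not made up. A row lasts 1/8 s, in which the tool goes at most 62.5 mm and 10.7 degrees, less where a joint would pass 70% of its speed; a pose out of reach is approached as far as the arm can. A call is refused whole if a number of a shift passes 0.0625 or a number of a turn 0.188, either way. A call with a gripper value outside its range is refused whole. OPENING is the opening, from 0 (shut) to 1 (fully open), set as the call begins (- or left out, the last holds). The fingers move at their own pace and stop on an object; FORCE is the grip in N (left out, the last holds). Time passes only in rows, so rows that do not move let the fingers close. It gives the time, the measured TCP pose, the force, the opening and the grip force at its end, in the units of the state.
- ctrl.sense(): the state, without advancing time (a new reading comes with each control period).
- viewer.capture(name): name is "scene" or "top"; returns a dict with "color" (480x640x3 uint8, red, green, blue), "vertical_fov" (degrees; the focal length in pixels is half the picture's height over the tangent of half this angle, whatever the lens; pixels are square), "cx", "cy" (the principal point, pixels), "dist" ([k1, k2, p1, p2, k3] as OpenCV has them; the pictures are not rectified), "pose" (4x4, takes a point from camera to world coordinates). Camera axes: x right, y down, z forward; pixel columns grow to the right and rows downward; lengths in mm; the calibration is good to about 2 mm. A picture is of the moment at which its call begins. There is no depth.
- ctrl.finish_job(): hands the job in; it is judged then, once.
Trained networks look in the newest picture that a camera, given by its name, has taken for a name from the list of things; names that differ only in an ending like _2 or _b are one class to them, and where a whole thing is asked for, a point or a joint stands for the part that bears it (a point fixed in the world has none). Each returns a list of dicts, best first, with "p" (0 to 1); they miss things now and then, are a little off and sometimes report something else, mostly with a low value. They report only what shows in the picture. A call takes as long as a camera call.
- models.boxes_of(camera, query): "at" ([x, y, z] in mm, in world coordinates, good to about 4 mm: the middle of the surface that is visible of it).
The state is a dict: "time_s": time; "joints": joint angles; "dq": joint speeds; "tau": joint torques, N m; "eef_pos": TCP position; "ee_rot": TCP orientation; "force": force on the tool from outside, world axes, zero at the start; "wrist_torque": the same for the moment, N m; "grip_width": opening from 0.0 (shut) to 1.0 (fully open); "grip_force": force on a finger pad.
Only numpy, scipy, OpenCV 4.12 (cv2) and the standard library are available. Lean on these libraries where they do the work, as an engineer would, in place of code of your own. Each camera call takes 0.05 s, during which the arm holds its last target. There are 200 camera calls.

TASK

Two tape rolls of the same core hang on the wire hooks of the rack: lift the fuller one (larger outside diameter) up and off its hook and hold it in the air before the inspection camera, its flat side square to the lens - tilted as the camera is tilted - with the roll's centre straight ahead of the lens and 12 cm from the glass. Finish while holding it still there: do not put it down or let go. Leave the other roll on its hook, and do not knock the camera or shift the boxes and the tape dispenser.

Things in the scene. Friction and masses are not known exactly. Their poses are not given: they have to be found in the camera images.
- full_roll: The roll to show: rigid ring of kraft-coloured tape, 104 mm outside, 76 mm bore (wall 14), 24 mm wide, 0.08 to 0.16 kg. Origin: centre of the ring; x axis = ring axis, normal to the flat sides (either may be shown; its turn about x is free). Starts hanging by the top of its bore on either hook, axis level along the hook. Pinch it from above across its width, on the 14 mm of rim above the wires.
- used_roll: The other roll, almost used up: same look, bore and width but only 86 mm outside diameter (wall 5 mm), 0.05 kg. Origin and axes as for the full roll. It hangs on the other hook and stays there.
- rack: Fixed dark steel hook rack, foot 130x200x12 mm; origin under the foot's middle. Crossbar along y: 190 mm, top 150 mm up, front at x=-2 mm. Two hooks run along -x (to the robot) at y=-72 and +72: level U of 6 mm wire, 28 mm wide, top 151 mm up; the end turns up to 161 mm at x=-129. Rolls hang at x=-67 to -51. To free one: lift 15 to 45 mm, then draw it 100 mm along -x.
- lens (a point): Centre of the camera's front glass (28 mm disc, end of a black barrel 38 mm across, 28 mm long). Its x axis points out of the lens along the line of sight, tilted down by 0.1 to 0.45 rad; its y axis is level. The roll's centre belongs 120 mm from this point along x.
- camera: Inspection camera: fixed round foot 110 mm across, pole, fork, and a white head 75x56x50 mm that tilts in the fork (stiff, but turns if knocked). Origin: under the foot's middle; x is the level direction in which it looks. The head's axle is 270 mm above the origin, 66.5 mm behind the glass along the line of sight.
- dispenser: Bystander: magenta desk tape dispenser, 150 x 56 mm, 90 mm high, loose, 1.1 kg. Origin: middle of its underside, long side along x.
- gift_box: Bystander: dark-brown wrapped gift box, 110 x 150 x 45 mm, loose. Origin: middle of its underside.
- white_box: Bystander: white gift box with a printed band, 120 x 160 x 50 mm, loose. Origin: middle of its underside.

How it is judged (in metres and radians):
On the way:
1. the full roll is held by the fingers, off the rack and clear in front of its hook (contact force between full_roll and the fingers above 1 N and contact force between full_roll and rack below 0.1 N and x of full_roll in the frame of rack below -0.14 m), for 0.2 s.
At the end, for the whole second after the job is handed in: The full roll is still (under 30 mm/s), gripped, off the rack, centre over 120 mm above the table, 100 to 140 mm ahead of the glass and within 15 mm of the line of sight sideways and up-down, its axis within 0.17 rad (10 degrees) of that line; the other roll still on its hook (contact force between full_roll and the fingers above 1 N and contact force between full_roll and rack below 0.1 N and height (world z) of full_roll above 0.12 m and x of full_roll in the frame of lens between 0.1 and 0.14 m and y of full_roll in the frame of lens between -0.015 and 0.015 m and z of full_roll in the frame of lens between -0.015 and 0.015 m and angle between the x axis of full_roll and the x axis of lens, either way round below 0.17 rad and linear speed of full_roll below 0.03 m/s and distance of used_roll from where it was at the start of the episode below 0.03 m); the arm keeps its last pose, push and grip.
It fails at once if the other roll is pushed about or knocked off its hook (distance of used_roll from where it was at the start of the episode above 0.03 m).
It fails at once if the tape dispenser is shifted (distance of dispenser from where it was at the start of the episode above 0.03 m).
It fails at once if the brown gift box is shifted (distance of gift_box from where it was at the start of the episode above 0.03 m).
It fails at once if the white box is shifted (distance of white_box from where it was at the start of the episode above 0.03 m).
It fails at once if the camera head is knocked out of its aim (distance of lens from where it was at the start of the episode above 0.008 m).
It also fails if it takes over 40 s, if anything falls off the work surface, if the arm or the gripper's body presses on something with over 40 N, if the wrist force passes 120 N, or if a joint passes its speed limit or range.

## Working session

There is one attempt and no reset: what is moved stays moved. The work goes in short steps, Python scripts to look and compute and a shell command to move; the robot and the scene stay as the last step left them, time stands still between calls to the robot, and variables do not carry over. Pictures are saved under pics/ and viewed, at most 10 in all, crops included, and the job is handed in when it is done.

```bash
mkdir -p pics
cat > h.py <<'E'
import numpy as np,cv2
from rig import ctrl,viewer,models
def cap(n):
    c=viewer.capture(n); f=240/np.tan(np.radians(c["vertical_fov"])/2)
    c["K"]=np.array([[f,0,c["cx"]],[0,f,c["cy"]],[0,0,1]]);c["D"]=np.array(c["dist"],float);c["T"]=np.array(c["pose"]);return c
def save(c,p): cv2.imwrite("pics/"+p,c["color"][:,:,::-1])
def ray(c,uv):
    p=cv2.undistortPoints(np.array([[uv]],float),c["K"],c["D"])[0,0]
    d=c["T"][:3,:3]@np.r_[p,1];return c["T"][:3,3],d/np.linalg.norm(d)
def onz(c,uv,z):
    o,d=ray(c,uv);return o+d*(z-o[2])/d[2]
def proj(c,P):
    Ti=np.linalg.inv(c["T"]);r,_=cv2.Rodrigues(Ti[:3,:3])
    return cv2.projectPoints(np.array(P,float).reshape(-1,1,3),r,Ti[:3,3],c["K"],c["D"])[0].reshape(-1,2)
def tri(L):
    A=0;b=0
    for o,d in L:
        M=np.eye(3)-np.outer(d,d);A=A+M;b=b+M@o
    return np.linalg.solve(A,b)
E
python3 - <<'E'
from h import *
np.set_printoptions(precision=1,suppress=True)
for n in("scene","top"):
    c=cap(n);save(c,n+"1.png");print(n,c["T"].tolist(),c["K"][0,0])
    for q in("full_roll","used_roll","rack","lens","camera","dispenser","gift_box","white_box"):
        print(q,[(round(d["p"],2),np.array(d["at"]).round(0),proj(c,d["at"])[0].round(0)) for d in models.boxes_of(n,q)[:3]])
print(ctrl.sense())
E
```

```text
scene [[0.6024444765263639, 0.5617847192546611, -0.5669731756572232, 1343.812366130917], [0.798019916545317, -0.41060937744603526, 0.44109426651270844, -649.1894536356165], [0.014995515992468575, -0.7181906908094399, -0.695684746228332, 1164.1449948837237], [0.0, 0.0, 0.0, 1.0]] 607.369556192376
full_roll [(0.82, array([ 566., -113.,  138.]), array([304., 263.]))]
used_roll [(0.78, array([ 576., -248.,  129.]), array([257., 295.]))]
rack [(0.91, array([ 633., -186.,   12.]), array([296., 331.]))]
lens [(0.76, array([555., 372., 285.]), array([459., 136.]))]
camera [(0.87, array([553., 387., 216.]), array([458., 156.]))]
dispenser [(0.9, array([ 454., -442.,   41.]), array([160., 325.])), (0.29, array([761., 123.,  42.]), array([432., 295.]))]
gift_box [(0.89, array([759., 121.,  43.]), array([431., 295.]))]
white_box [(0.92, array([347., 385.,  48.]), array([399., 167.]))]
top [[-0.0958666139403855, -0.9697595866250638, 0.22444584309002186, 277.1075986453856], [-0.995390297431688, 0.09276682540484633, -0.02434074532881748, -8.23275055980833], [0.0027835427894443983, -0.22574467934614
[... 368 characters left out ...]
40., 384., 294.]), array([123., 261.]))]
camera [(0.93, array([536., 386., 264.]), array([126., 266.]))]
dispenser [(0.96, array([ 443., -433.,   44.]), array([469., 288.]))]
gift_box [(0.81, array([742., 136.,  43.]), array([245., 199.]))]
white_box [(0.79, array([324., 395.,  47.]), array([155., 365.]))]
{'time_s': 0.9, 'joints': array([-1.4,  0.3,  1.5, -0. ,  1.3, -0.2]), 'dq': array([-0., -0.,  0.,  0., -0., -0.]), 'tau': array([ -0. , -41.2, -26. ,  -0. ,   0. ,   0. ]), 'eef_pos': array([ 196.1, -487. ,  203.2]), 'ee_rot': array([ 0. ,  1. ,  0.2, -0. ]), 'force': array([-0.3,  0.1, -0.2]), 'wrist_torque': array([ 0. , -0.1,  0. ]), 'grip_force': 0.0, 'grip_width': 0.9995393287704031}
```

Run:
```python
import cv2
a=cv2.imread("pics/scene1.png");b=cv2.imread("pics/top1.png")
cv2.imwrite("pics/s_crop.png",cv2.resize(a[60:390,120:520],(800,600)[:1]+(660,) if 0 else (727,600),interpolation=cv2.INTER_CUBIC))
cv2.imwrite("pics/t_crop.png",cv2.resize(b[170:350,290:490],None,fx=3,fy=3,interpolation=cv2.INTER_CUBIC))
cv2.imwrite("pics/t_cam.png",cv2.resize(b[170:350,60:260],None,fx=3,fy=3,interpolation=cv2.INTER_CUBIC))
```

```text
(no output)
```

View pics/s_crop.png

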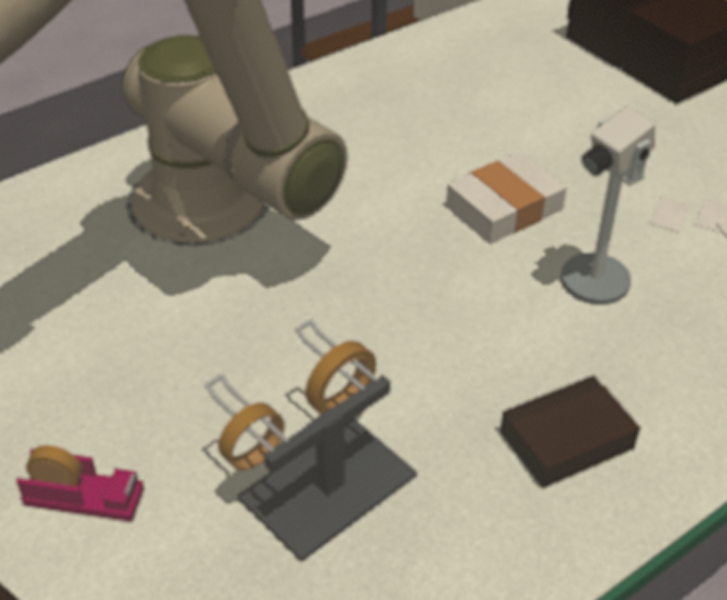

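View pics/t_crop.png

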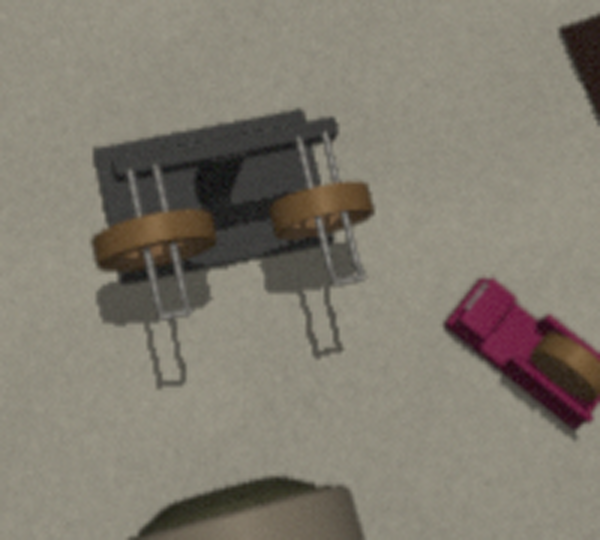

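View pics/t_cam.png

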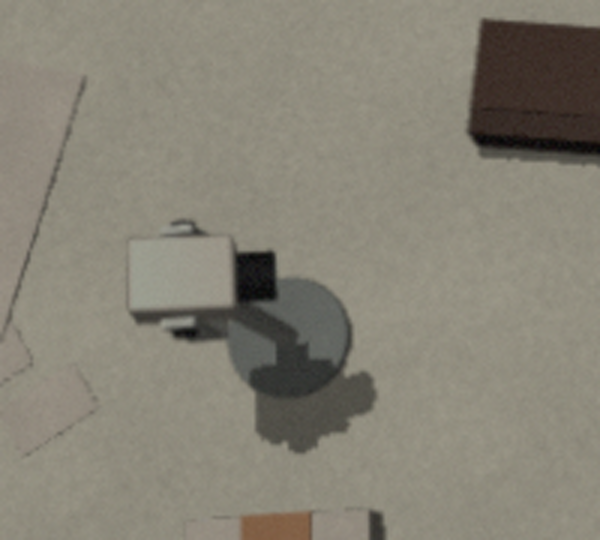

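The full roll hangs on the hook at left in the top view (crop ~(155,240), visibly larger). The used one is at crop ~(322,208). The camera head looks toward −y, so I'll zoom in to measure its tilt.

Run:
```python
import cv2,numpy as np
a=cv2.imread("pics/scene1.png");b=cv2.imread("pics/top1.png")
x=cv2.resize(a[110:230,430:500],None,fx=5,fy=5,interpolation=cv2.INTER_CUBIC) # 350x600
y=cv2.resize(b[230:310,95:185],None,fx=5,fy=5,interpolation=cv2.INTER_CUBIC)  # 450x400
m=np.zeros((600,800,3),np.uint8);m[:,:350]=x;m[:400,350:]=y
cv2.imwrite("pics/zoom.png",m)
from h import *
np.set_printoptions(precision=5,suppress=True)
print(ctrl.sense()["ee_rot"],ctrl.sense()["joints"])
```

```text
[ 0.00001  0.98174  0.19022 -0.00002] [-1.4114   0.3129   1.49768 -0.00004  1.33099 -0.22336]
```

View pics/zoom.png

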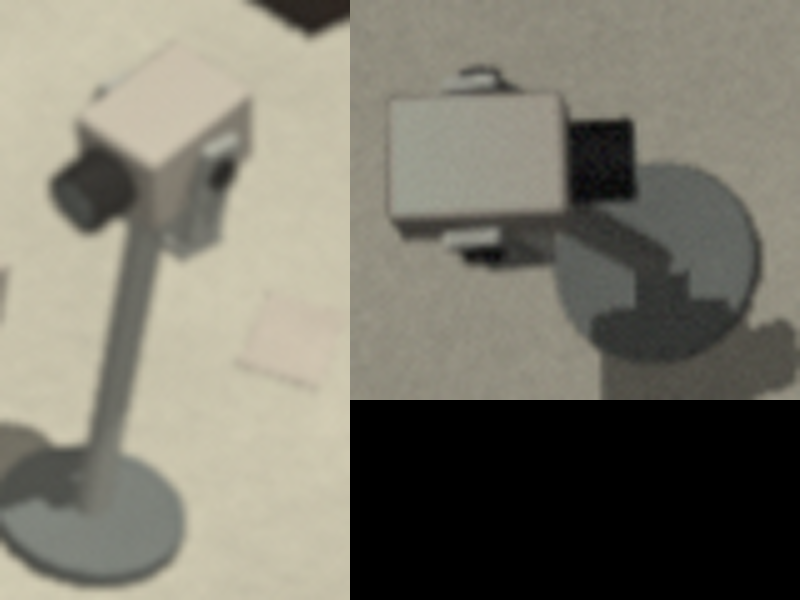

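```bash
cat > fit.py <<'E'
from h import *
from scipy.optimize import least_squares
np.set_printoptions(precision=3,suppress=True)
C={n:cap(n) for n in("scene","top")}
S=lambda x,y:(430+x/5,110+y/5)
T=lambda x,y:(95+(x-350)/5,230+y/5)
# FL = front/left-of-camera... corners of top face: (front/back, +y/-y)
obs=[("scene","foot",S(91,512)),("top","foot",T(657,262)),("scene","glass",S(80,205)),
("scene","f+",S(80,122)),("scene","f-",S(155,167)),("scene","b-",S(250,95)),("scene","b+",S(180,40)),
("top","f-",T(561,94)),("top","f+",T(566,213)),("top","b-",T(388,99)),("top","b+",T(393,219)),
("top","btm",T(634,120)),("top","btp",T(635,200))]
def model(p):
    fx,fy,az,t,zt=p[:5]
    ca,sa=np.cos(az),np.sin(az)
    X=np.array([ca*np.cos(t),sa*np.cos(t),-np.sin(t)]);Y=np.array([-sa,ca,0]);Z=np.cross(X,Y)
    L=np.array([fx,fy,270])+66.5*X
    # lens points to -y: its +Y axis is world +x
    P={"foot":np.array([fx,fy,8]),"glass":L}
    for k,d in(("f",-28),("b",-103)):
        P[k+"-"]=L+d*X+28*Y+zt*Z; P[k+"+"]=L+d*X-28*Y+zt*Z
    P["btm"]=L+19*Y;P["btp"]=L-19*Y
    return P,L,X
def res(p,sw=False):
    P,_,_=model(p);r=[]
    for c,k,uv in obs:
        o=p[5:8] if c=="scene" else p[8:11]
        r+=list(proj(C[c],P[k]+o)[0]-uv)
    return np.r_[r,np.array(p[5:])/2,(p[4]-25)/2]
for t0 in(.1,.4):
    s=least_squares(res,[550,430,-1.6,t0,25]+[0]*6)
    print(s.x,s.cost);P,L,X=model(s.x);print("L",L,"X",X,"target",L+120*X)
    print(s.fun[:26].reshape(-1,2))
    J=s.jac;print("sd",np.sqrt(np.diag(np.linalg.inv(J.T@J)))[:5])
E
python3 fit.py
```

```text
[545.689 397.995  -1.561   0.259  22.43    2.926   1.133  -1.66   -2.926
  -1.132  -1.397] 10.763374567338094
L [546.303 333.716 252.968] X [ 0.009 -0.967 -0.256] target [547.411 217.723 222.235]
[[ 0.127 -0.097]
 [-0.537 -0.096]
 [-0.99  -0.009]
 [-1.408 -0.939]
 [-0.269  0.729]
 [ 1.584 -1.004]
 [-0.701 -0.205]
 [ 0.79  -1.067]
 [ 0.522 -0.015]
 [-0.563 -0.667]
 [-1.223  0.596]
 [-0.116 -0.469]
 [ 0.271  0.005]]
sd [1.739 1.904 0.016 0.032 1.556]
[545.689 397.995  -1.561   0.259  22.43    2.926   1.133  -1.66   -2.926
  -1.132  -1.397] 10.763374567053898
L [546.303 333.716 252.968] X [ 0.009 -0.967 -0.256] target [547.411 217.723 222.234]
[[ 0.127 -0.098]
 [-0.537 -0.096]
 [-0.99  -0.009]
 [-1.408 -0.939]
 [-0.269  0.729]
 [ 1.584 -1.004]
 [-0.701 -0.205]
 [ 0.79  -1.067]
 [ 0.522 -0.015]
 [-0.563 -0.667]
 [-1.223  0.596]
 [-0.116 -0.469]
 [ 0.271  0.005]]
sd [1.739 1.904 0.016 0.032 1.556]
```

The camera is tilted about 0.26 rad, but the pendant only translates and yaws the tool. A pose out of reach may give up orientation, so I'll test whether the tool tilts at full stretch. This side is free space.

```bash
python3 -m pendant '0 0.05 -0.01 0; 0 0.06 -0.01 0;0 0.06 0 0;0 0.06 0 0;0 0.06 0 0;0 0.06 0 0;0 0.06 0 0'
cat > st.py <<'E'
from h import *
from scipy.spatial.transform import Rotation as R
np.set_printoptions(precision=3,suppress=True)
s=ctrl.sense();q=s["ee_rot"];M=R.from_quat(np.r_[q[1:],q[0]]).as_matrix()
print("t",s["time_s"],"pos",s["eef_pos"],"j",s["joints"]);print("x",M[:,0],"y",M[:,1],"z",M[:,2]);print("F",s["force"],"grip",s["grip_width"],s["grip_force"])
E
python3 st.py
```

```text
time_s: 1.88
eef_pos: [301.6, -751.3, 187.3]
ee_rot: [0.028, 0.981, 0.19, 0.006]
force: [0.1, -0.2, 0.2]
grip_width: 1.004
grip_force: 0.0
t 1.875 pos [ 301.637 -751.303  187.323] j [-1.337  1.103  0.191  0.01   1.791 -0.146]
x [0.928 0.373 0.001] y [ 0.373 -0.926  0.057] z [ 0.023 -0.053 -0.998]
F [ 0.062 -0.246  0.173] grip 1.0043880158134533 0.0
```

```bash
python3 -m pendant '0 0.06 0 0;0 0.06 0 0;0 0.06 0 0;0 0.06 0 0;0 0.06 0 0'; python3 st.py;  python3 -m pendant '0 -0.06 0 0;0 -0.06 0 0;0 -0.06 0 0;0 -0.06 0 0'; python3 st.py
```

```text
time_s: 2.5
eef_pos: [324.3, -807.6, 157.6]
ee_rot: [0.114, 0.975, 0.189, 0.022]
force: [-1.0, 0.5, 0.3]
grip_width: 1.001
grip_force: 0.0
t 2.5 pos [ 324.335 -807.573  157.644] j [-1.334  1.151  0.188  0.033  1.573 -0.142]
x [ 0.928  0.373 -0.   ] y [ 0.363 -0.903  0.23 ] z [ 0.086 -0.213 -0.973]
F [-1.024  0.469  0.304] grip 1.0006625256032522 0.0
time_s: 3.0
eef_pos: [260.4, -654.3, 119.9]
ee_rot: [0.114, 0.975, 0.189, 0.022]
force: [-0.8, -1.4, -0.1]
grip_width: 0.998
grip_force: 0.0
t 3.0 pos [ 260.403 -654.334  119.904] j [-1.376  0.638  1.242  0.05   1.033 -0.209]
x [0.927 0.374 0.   ] y [ 0.364 -0.902  0.231] z [ 0.086 -0.214 -0.973]
F [-0.81  -1.424 -0.078] grip 0.9976922511229592 0.0
```

The tool does tilt at full stretch, and the tilt persists afterwards. So I'll tilt the empty tool toward +y first, then grip with tool y along the hook. A yaw about the tilted z then brings the roll axis onto the camera's axis. Next I'll fit the rack pose and work out the tool axis this needs.

```bash
cat > fitr.py <<'E'
from h import *
from scipy.optimize import least_squares
np.set_printoptions(precision=3,suppress=True)
C={n:cap(n) for n in("scene","top")}
T=lambda x,y:(290+x/3,170+y/3)
S=lambda x,y:(120+x/1.8175,60+y/1.8182)
obs=[("top",(-129,83,160),T(162,317)),("top",(-129,61,160),T(188,313)),("top",(-129,-61,160),T(333,281)),("top",(-129,-83,160),T(363,276)),
("top",(-2,83,150),T(132,171)),("top",(-2,61,150),T(157,167)),("top",(-2,-61,150),T(300,138)),("top",(-2,-83,150),T(326,133)),
("scene",(-129,83,160),S(313,322)),("scene",(-129,61,160),S(298,330)),("scene",(-129,-61,160),S(222,377)),("scene",(-129,-83,160),S(207,384)),
("scene",(65,-100,12),S(302,556)),("scene",(65,100,12),S(415,473))]
def W(p,P):
    c,s=np.cos(p[2]),np.sin(p[2]);return np.array([p[0]+c*P[0]-s*P[1],p[1]+s*P[0]+c*P[1],P[2]])
def res(p):
    r=[]
    for c,P,uv in obs: r+=list(proj(C[c],W(p,P)+(p[3:6] if c=="scene" else p[6:9]))[0]-uv)
    return np.r_[r,np.array(p[3:])/2]
s=least_squares(res,[620,-180,0]+[0]*6);p=s.x
print(p,s.cost);print(s.fun[:28].reshape(-1,2))
h=np.array([np.cos(p[2]),np.sin(p[2]),0]);c=W(p,(-59,72,153.7-38))
X=np.array([.009,-.967,-.256]);z=np.cross(X,h);z/=np.linalg.norm(z);z*=-np.sign(z[2])
print("roll centre",c,"hook",h,"z",z,"TCP at grip",c-40*z,"angle h->X",np.arccos(h@X))
E
python3 fitr.py
```

```text
[ 625.577 -169.605    0.095    1.881    0.881   -2.832   -1.881   -0.881
   -0.542] 12.620002644871441
[[-0.15  -0.291]
 [ 0.124 -0.668]
 [ 1.037  0.558]
 [-0.15   0.532]
 [-0.73  -0.505]
 [-0.375 -0.79 ]
 [-0.168 -0.031]
 [-0.263  0.043]
 [-1.465 -1.076]
 [-0.443 -1.061]
 [-0.68  -1.221]
 [-0.37  -0.215]
 [-0.365  2.145]
 [ 2.358 -0.189]]
roll centre [ 559.991 -103.549  115.7  ] hook [0.995 0.095 0.   ] z [-0.024  0.256 -0.966] TCP at grip [ 560.969 -113.774  154.359] angle h->X 1.6539878613307049
```

```bash
cat >> st.py <<'E'
import sys
for a in sys.argv[1:]:
    w=np.array([float(v) for v in a.split(",")])
    d=M.T@(w-s["eef_pos"]);print("to",w,"tool shift mm",d,"rows>=",np.abs(d).max()/62.5)
E
python3 -m pendant '0 0 -0.03 -0.183;0 0 -0.03 -0.183;0 0 -0.03 -0.183;0 0 -0.03 -0.183;0 0 -0.03 -0.183;0 0 -0.03 -0.183;0 0 -0.03 -0.183' 0.6; python3 st.py 330,-150,360
```

```text
time_s: 3.98
eef_pos: [242.9, -611.2, 325.8]
ee_rot: [0.104, 0.667, 0.736, -0.051]
force: [-0.5, 0.0, 0.3]
grip_width: 0.601
grip_force: 0.0
t 3.975 pos [ 242.928 -611.174  325.813] j [-1.391  0.426  1.045  0.047  1.443 -1.491]
x [-0.09   0.971 -0.221] y [0.992 0.106 0.065] z [ 0.086 -0.214 -0.973]
F [-0.456  0.028  0.318] grip 0.600932526843112 0.0
to [ 330. -150.  360.] tool shift mm [ 432.48   137.664 -124.264] rows>= 6.919675551946139
```

```bash
python3 -m pendant '.043 .014 -.012 0;.043 .014 -.012 0;.043 .014 -.012 0;.043 .014 -.012 0;.043 .014 -.012 0;.043 .014 -.012 0;.043 .014 -.012 0;.043 .014 -.012 0;.043 .014 -.012 0;.043 .014 -.012 0' >/dev/null; python3 st.py 280,300,400 -170,650,360
```

```text
t 5.225 pos [ 335.78  -152.39   356.638] j [-0.654 -0.222  1.688 -0.117  1.474 -0.747]
x [-0.083  0.972 -0.221] y [0.993 0.1   0.067] z [ 0.087 -0.214 -0.973]
F [ 1.101 -0.688  0.474] grip 0.5972746810892207 0.0
to [280. 300. 400.] tool shift mm [ 434.634   -7.224 -143.838] rows>= 6.954146174241777
to [-170.  650.  360.] tool shift mm [ 820.896 -421.635 -219.11 ] rows>= 13.134328868355647
```

```bash
python3 -m pendant '.0434 0 -.0144 0;.0434 0 -.0144 0;.0434 0 -.0144 0;.0434 0 -.0144 0;.0434 0 -.0144 0;.0434 0 -.0144 0;.0434 0 -.0144 0;.0434 0 -.0144 0;.0434 0 -.0144 0;.0434 0 -.0144 0' >/dev/null; python3 st.py -170,650,360
```

```text
t 6.475 pos [286.542 300.604 401.045] j [ 0.679  0.075  1.303 -0.229  1.824  0.534]
x [-0.084  0.972 -0.22 ] y [0.993 0.101 0.067] z [ 0.087 -0.212 -0.973]
F [ 1.097 -0.923 -0.176] grip 0.5983063001735246 0.0
to [-170.  650.  360.] tool shift mm [ 386.905 -420.717  -74.123] rows>= 6.731476254409227
```

```bash
python3 -m pendant '.0387 -.042 -.0074 0;.0387 -.042 -.0074 0;.0387 -.042 -.0074 0;.0387 -.042 -.0074 0;.0387 -.042 -.0074 0;.0387 -.042 -.0074 0;.0387 -.042 -.0074 0;.0387 -.042 -.0074 0;.0387 -.042 -.0074 0;.0387 -.042 -.0074 0' >/dev/null; python3 st.py -250,1000,360
```

```text
t 7.725 pos [-167.1    636.483  351.15 ] j [ 1.677  0.897  0.186 -0.082  2.277  1.537]
x [-0.084  0.973 -0.217] y [0.993 0.1   0.065] z [ 0.085 -0.21  -0.974]
F [-11.554  66.324  65.485] grip 0.6004705009382919 0.0
to [-250. 1000.  360.] tool shift mm [358.605 -45.215 -91.944] rows>= 5.737678621722856
```

```bash
python3 -m pendant '0 0 0 0'
python3 - <<'E'
from h import *
c=cap("scene");save(c,"scene2.png");print(onz(c,(500,87),100),onz(c,(500,87),0))
E
```

```text
time_s: 7.85
eef_pos: [-168.4, 636.9, 342.8]
ee_rot: [0.108, 0.667, 0.735, -0.054]
force: [-0.6, 1.0, 0.2]
grip_width: 0.6
grip_force: 0.0
[267.8247929  916.91509581 100.        ] [ 166.71192028 1064.08531763    0.        ]
```

View pics/scene2.png

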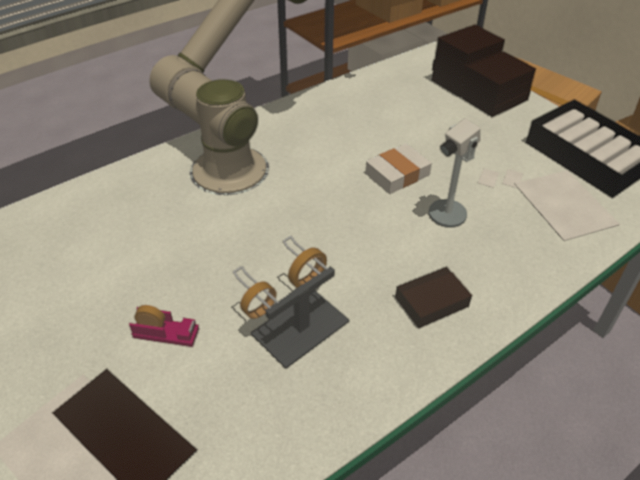

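The force was only a transient from reaching the joint 3 stop; nothing is touching the arm. I'll stretch on gently.

```bash
python3 -m pendant '.024 -.006 -.004 0;.024 -.006 -.004 0;.024 -.006 -.004 0;.024 -.006 -.004 0;.024 -.006 -.004 0;.024 -.006 -.004 0'; python3 st.py
```

```text
time_s: 8.65
eef_pos: [-188.5, 681.5, 290.1]
ee_rot: [0.076, 0.671, 0.737, -0.031]
force: [-0.2, 0.4, -0.7]
grip_width: 0.603
grip_force: 0.0
t 8.65 pos [-188.475  681.486  290.128] j [ 1.696  0.975  0.186 -0.06   2.135  1.573]
x [-0.089  0.984 -0.153] y [0.994 0.098 0.055] z [ 0.07  -0.147 -0.987]
F [-0.21   0.428 -0.744] grip 0.6029243421312346 0.0
```

```bash
python3 -m pendant '.048 -.012 -.02 0;.048 -.012 -.02 0;.048 -.012 -.02 0;.048 -.012 -.02 0;.048 -.012 -.02 0;.048 -.012 -.02 0'; python3 st.py
```

```text
time_s: 9.4
eef_pos: [-220.9, 731.7, 261.9]
ee_rot: [0.006, 0.672, 0.74, 0.011]
force: [0.2, -1.0, 0.8]
grip_width: 0.604
grip_force: 0.0
t 9.4 pos [-220.899  731.673  261.947] j [ 1.721  1.008  0.187 -0.027  1.942  1.614]
x [-0.097  0.995  0.006] y [0.995 0.097 0.025] z [ 0.025  0.008 -1.   ]
F [ 0.248 -0.955  0.779] grip 0.6040208316391737 0.0
```

```bash
python3 -m pendant '.048 -.01 -.03 0;.048 -.01 -.03 0;.048 -.01 -.03 0;.048 -.01 -.03 0;.048 -.01 -.03 0;.048 -.01 -.03 0;.048 -.01 -.03 0;.048 -.01 -.03 0'; python3 st.py
```

```text
time_s: 10.4
eef_pos: [-232.9, 751.7, 358.7]
ee_rot: [-0.099, 0.666, 0.736, 0.074]
force: [-0.3, 0.3, 0.1]
grip_width: 0.598
grip_force: 0.0
t 10.4 pos [-232.93   751.739  358.716] j [1.719 0.887 0.187 0.011 1.819 1.623]
x [-0.094  0.965  0.244] y [ 0.994  0.103 -0.022] z [-0.047  0.241 -0.969]
F [-0.315  0.273  0.125] grip 0.5981351623088476 0.0
```

```bash
python3 st.py 230,310,400 | tail -1
```

```text
to [230. 310. 400.] tool shift mm [-459.766  414.154 -168.026] rows>= 7.356259410576216
```

```bash
python3 -m pendant '-.0445 .04 -.016 0;-.0445 .04 -.016 0;-.0445 .04 -.016 0;-.0445 .04 -.016 0;-.0445 .04 -.016 0;-.0445 .04 -.016 0;-.0445 .04 -.016 0;-.0445 .04 -.016 0;-.0445 .04 -.016 0;-.0445 .04 -.016 0' | grep -A1 force; python3 st.py 400,-110,330
```

```text
force: [1.8, 0.2, -0.9]
grip_width: 0.597
grip_force: 0.0
t 11.65 pos [193.665 349.212 398.527] j [ 0.598 -0.158  1.534  0.226  1.661  0.529]
x [-0.096  0.965  0.244] y [ 0.994  0.103 -0.02 ] z [-0.044  0.24  -0.97 ]
F [ 1.793  0.201 -0.921] grip 0.5969476292599151 0.0
to [ 400. -110.  330.] tool shift mm [-479.632  159.009  -53.06 ] rows>= 7.6741049145155475
```

```bash
python3 -m pendant '-.048 .016 -.005 0;-.048 .016 -.005 0;-.048 .016 -.005 0;-.048 .016 -.005 0;-.048 .016 -.005 0;-.048 .016 -.005 0;-.048 .016 -.005 0;-.048 .016 -.005 0;-.048 .016 -.005 0;-.048 .016 -.005 0' | grep -A1 force; python3 st.py 560.5,-123.5,193
```

```text
force: [0.9, 0.0, 0.8]
grip_width: 0.601
grip_force: 0.0
t 12.9 pos [ 400.348 -109.778  326.775] j [-0.667  0.083  1.483  0.163  1.759 -0.752]
x [-0.095  0.966  0.241] y [ 0.995  0.103 -0.02 ] z [-0.044  0.238 -0.97 ]
F [0.869 0.035 0.759] grip 0.6010144658061298 0.0
to [ 560.5 -123.5  193. ] tool shift mm [-60.689 160.545 119.478] rows>= 2.568724612162154
```

```bash
python3 -m pendant '-.0076 .03 .01 0;-.0076 .03 .01 0;-.0076 .03 .01 0;-.0076 .03 .01 0;-.0076 .021 .02 0;-.0076 .02 .02 0;-.0076 0 .02 0;-.0076 0 .02 0' | grep -A1 force; python3 st.py 561,-113.8,154.4
python3 - <<'E'
from h import *
t=cap("top");s=cap("scene")
E_=ctrl.sense()["eef_pos"]
print(E_,proj(t,E_),proj(s,E_))
a=cv2.resize(t["color"][200:300,310:430],None,fx=5,fy=5,interpolation=3)[:500,:400] if 0 else None
x=cv2.resize(t["color"][190:310,290:370],None,fx=5,fy=5,interpolation=cv2.INTER_CUBIC)
y=cv2.resize(s["color"][190:310,260:340],None,fx=5,fy=5,interpolation=cv2.INTER_CUBIC)
cv2.imwrite("pics/pre.png",np.hstack([x,y])[:,:,::-1])
for c in(s,t):
    n="scene" if c is s else "top"
    print([(round(d["p"],2),np.array(d["at"]).round()) for d in models.boxes_of(n,"full_roll")])
E
```

```text
force: [-0.1, 0.5, 0.2]
grip_width: 0.602
grip_force: 0.0
t 13.9 pos [ 560.466 -121.613  191.588] j [-0.513  0.502  1.275  0.187  1.525 -0.637]
x [-0.095  0.966  0.242] y [ 0.994  0.103 -0.021] z [-0.045  0.238 -0.97 ]
F [-0.07   0.511  0.244] grip 0.6015698341702017 0.0
to [ 561.  -113.8  154.4] tool shift mm [-1.489  2.101 37.916] rows>= 0.606654045869331
[ 559.52516828 -121.37098332  190.36904289] [[350.16416795 242.52545996]] [[299.191053   247.18907717]]
[(0.83, array([ 564., -114.,  138.]))]
[(0.59, array([552., -76., 149.]))]
```

View pics/pre.png

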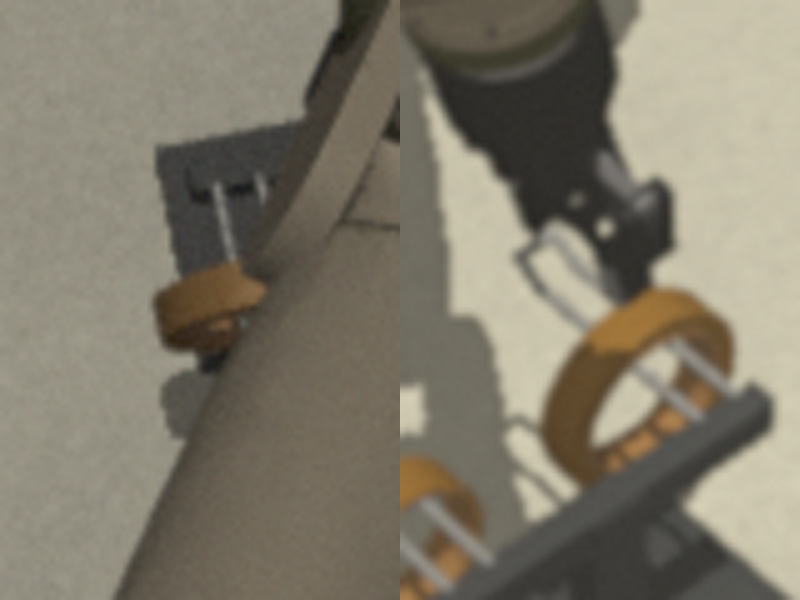

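Run:
```python
from h import *
from scipy.spatial.transform import Rotation as R
c=cap("scene");s=ctrl.sense();q=s["ee_rot"];M=R.from_quat(np.r_[q[1:],q[0]]).as_matrix();p=s["eef_pos"]
im=c["color"][210:280,265:345,::-1].astype(float)/255
im=cv2.resize((np.clip(im,0,1)**.5*255).astype(np.uint8),None,fx=8,fy=8,interpolation=cv2.INTER_CUBIC)
def dot(P,col,o=(0,0,0)):
    u=(proj(c,P+np.array(o))[0]-(265,210)+.5)*8;cv2.circle(im,tuple(int(v) for v in u),3,col,-1)
dot(p,(0,0,255))
for k in(-1,1):
  for x in(-11,11):
    dot(p+M@[x,k*25.5,-6],(255,0,0))
h=np.array([.995,.095,0]);n=np.array([-.095,.995,0]);C=np.array([560,-103.5,115.7])
for a in np.linspace(-.8,.8,9):
  for k,col in((-12,(0,255,255)),(12,(0,255,0))):
    for r in(38,52):dot(C+k*h+r*(np.sin(a)*n+np.cos(a)*np.array([0,0,1])),col)
cv2.imwrite("pics/ov.png",im)
```

```text
(no output)
```

View pics/ov.png

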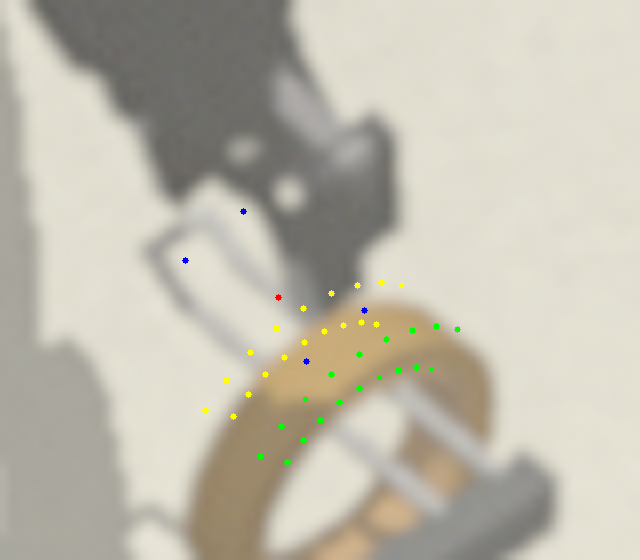

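Run:
```python
from h import *
p=[625.577,-169.605,.095]
def rk(P):
    c,s=np.cos(p[2]),np.sin(p[2]);d=P[:2]-p[:2];return np.round([c*d[0]+s*d[1],-s*d[0]+c*d[1]],1)
c=cap("top");b=np.array([-1.88,-.88,-.54])
im=cv2.imread("pics/top1.png")
print("top full",[rk(onz(c,(341.7,170+y/3),167.7)-b) for y in(212,240)])
print("top used",[rk(onz(c,(290+322/3,170+y/3),158.7)-b) for y in(185,212)])
# color profile down the column through the full roll (hue/brightness edges)
print([(v,im[v,341].tolist()) for v in range(236,258)])
s=cap("scene");b=np.array([1.88,.88,-2.8])
for uv in [(265+390/8,210+303/8),(265+430/8,210+335/8)]: print("scene",rk(onz(s,uv,167.7)-b))
```

```text
top full [array([-45.7,  71.6]), array([-68.4,  76.3])]
top used [array([-47.1, -68.3]), array([-69.4, -63.2])]
[(236, [59, 59, 59]), (237, [59, 61, 61]), (238, [61, 64, 63]), (239, [57, 58, 58]), (240, [61, 66, 72]), (241, [60, 84, 101]), (242, [72, 105, 131]), (243, [70, 105, 133]), (244, [74, 106, 133]), (245, [71, 105, 132]), (246, [73, 105, 132]), (247, [69, 104, 131]), (248, [68, 100, 130]), (249, [65, 99, 124]), (250, [56, 87, 110]), (251, [41, 58, 77]), (252, [57, 80, 102]), (253, [63, 88, 114]), (254, [61, 86, 109]), (255, [56, 75, 96]), (256, [52, 65, 77]), (257, [58, 67, 75])]
scene [-56.4  91. ]
scene [-39.4  91.1]
```

The roll sits about 4 mm nearer the crossbar than I assumed. I'll descend with that correction while watching the force.

```bash
python3 -m pendant '-.0005 .003 .01 0;-.0005 .003 .01 0;-.0005 .001 .008 0;0 0 .004 0;0 0 .003 0;0 0 0 0'; python3 st.py
```

```text
time_s: 15.0
eef_pos: [565.7, -113.9, 157.4]
ee_rot: [-0.098, 0.666, 0.736, 0.074]
force: [-0.4, 0.5, -0.7]
grip_width: 0.6
grip_force: 0.0
t 15.0 pos [ 565.675 -113.89   157.419] j [-0.497  0.535  1.314  0.191  1.453 -0.635]
x [-0.095  0.966  0.242] y [ 0.994  0.103 -0.022] z [-0.046  0.239 -0.97 ]
F [-0.406  0.462 -0.672] grip 0.5995072373033936 0.0
```

```bash
python3 -m pendant '0 0 .002 0;0 0 0 0;0 0 0 0;0 0 0 0;0 0 0 0;0 0 0 0;0 0 0 0' 0 60; python3 st.py
```

```text
time_s: 15.88
eef_pos: [565.6, -113.4, 155.5]
ee_rot: [-0.098, 0.666, 0.736, 0.074]
force: [0.5, -0.4, -0.1]
grip_width: 0.002
grip_force: 0.0
t 15.875 pos [ 565.616 -113.449  155.497] j [-0.496  0.536  1.317  0.191  1.448 -0.636]
x [-0.095  0.966  0.242] y [ 0.994  0.103 -0.022] z [-0.046  0.239 -0.97 ]
F [ 0.466 -0.437 -0.086] grip 0.001835672411266007 0.0
```

Run:
```python
from h import *
c=cap("scene");p=ctrl.sense()["eef_pos"]
im=c["color"][210:285,265:345,::-1].astype(float)/255
im=cv2.resize((im**.5*255).astype(np.uint8),None,fx=8,fy=8,interpolation=cv2.INTER_CUBIC)
u=(proj(c,p)[0]-(265,210)+.5)*8;print(u);cv2.circle(im,tuple(int(v) for v in u),3,(0,0,255),-1)
cv2.imwrite("pics/miss.png",im)
```

```text
[315.07199546 387.62255843]
```

View pics/miss.png

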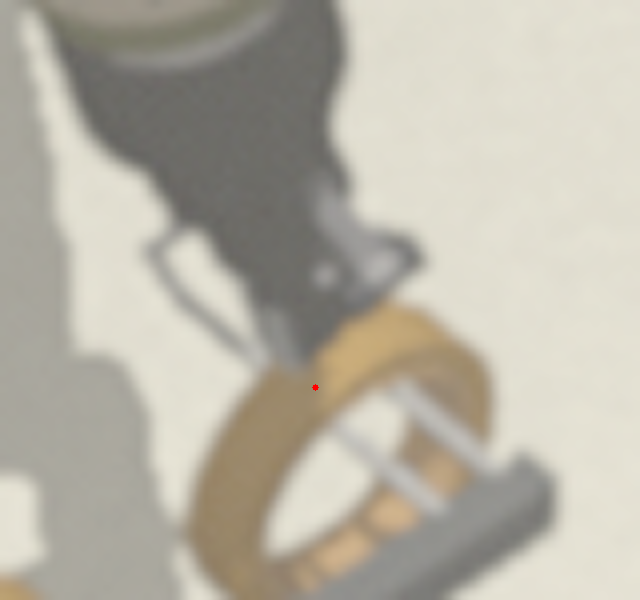

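The fingers shut above the rim: the tips at crop (300,370) overlie the roll's outer surface. I'll feel downward with the fingers shut to find the surface.

```bash
for i in 1 2 3 4; do python3 -m pendant '0 0 .002 0' | grep -E "eef|force: \["; done
```

```text
eef_pos: [565.6, -113.0, 153.6]
force: [-0.6, -0.2, -0.5]
eef_pos: [565.4, -112.5, 151.4]
force: [0.0, -0.3, -0.1]
eef_pos: [565.3, -112.0, 149.5]
force: [-0.1, -0.6, -0.5]
eef_pos: [565.2, -111.5, 147.6]
force: [-0.8, 0.5, 0.1]
```

Run:
```python
from h import *
c=cap("scene");p=ctrl.sense()["eef_pos"]
im=c["color"][215:275,275:350,::-1].astype(float)/255
im=cv2.resize((im**.5*255).astype(np.uint8),None,fx=10,fy=10,interpolation=cv2.INTER_CUBIC)
def dot(P,col):
    u=(proj(c,P)[0]-(275,215)+.5)*10;cv2.circle(im,tuple(int(v) for v in u),2,col,-1);return u
print(dot(p,(0,0,255)))
P0=np.array([625.577+1.9,-169.605+.9,-2.8]);h=np.array([.9955,.095,0]);n=np.array([-.095,.9955,0])
for y in(61,83):
  for x in range(-125,0,12): dot(P0+h*x+n*y+[0,0,151],(255,0,0))
o=np.abs(c["color"][...,0].astype(int)-0)
cv2.imwrite("pics/miss2.png",im)
```

```text
[300.41068232 453.77684925]
```

View pics/miss2.png

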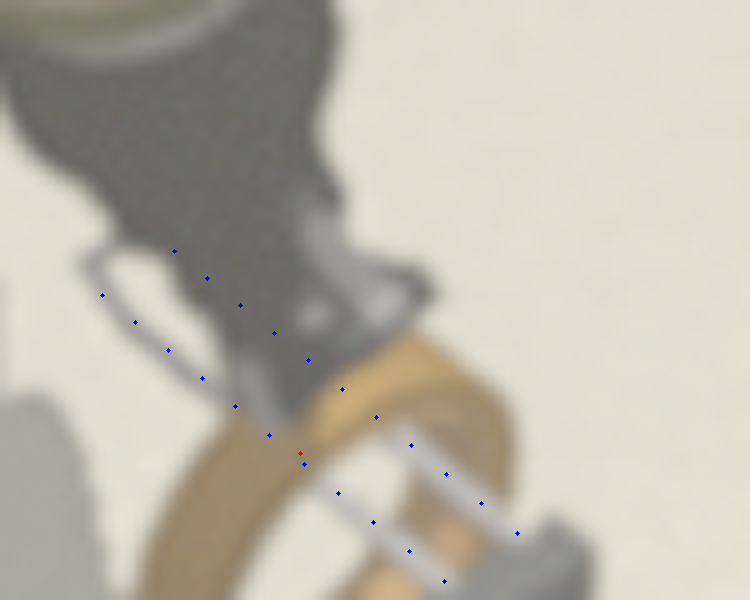

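Run:
```python
from h import *
for n in("scene","top"):
    c=cap(n);print(n,c["D"],c["K"][:2,2],proj(c,[[0,0,0],[0,0,10],[0,0,20],[196,-487,203]]).round(1).tolist())
    a=np.linspace(0,2*np.pi,9)[:-1]
    print(proj(c,np.c_[90*np.cos(a),90*np.sin(a),0*a]).round(0).tolist())
b=cv2.imread("pics/scene2.png");d=np.abs(b.astype(int)-b.astype(int))
# base flange edges: row/col transition profile around the disc at v=175 and bottom
g=cv2.cvtColor(b,cv2.COLOR_BGR2GRAY);print("row172",g[172,184:280].tolist());print("col230",g[165:200,230].tolist())
```

```text
scene [-0.12292252  0.          0.          0.          0.        ] [328.71174313 228.35655284] [[228.2, 168.0], [227.9, 165.5], [227.6, 162.9], [82.3, 219.3]]
[[243.0, 183.0], [257.0, 171.0], [253.0, 157.0], [235.0, 151.0], [214.0, 154.0], [200.0, 165.0], [202.0, 179.0], [220.0, 187.0]]
top [-0.04979168  0.          0.          0.          0.        ] [315.63409309 248.27266312] [[321.4, 480.1], [321.5, 480.9], [321.5, 481.8], [530.0, 382.9]]
[[318.0, 443.0], [294.0, 456.0], [286.0, 484.0], [298.0, 509.0], [325.0, 518.0], [349.0, 504.0], [357.0, 476.0], [344.0, 451.0]]
row172 [182, 182, 181, 180, 173, 148, 119, 105, 110, 128, 139, 144, 143, 143, 142, 144, 143, 142, 139, 133, 124, 113, 102, 95, 92, 94, 95, 96, 98, 99, 100, 100, 100, 98, 91, 87, 88, 87, 88, 87, 88, 88, 88, 88, 87, 87, 88, 88, 87, 89, 89, 90, 96, 101, 104, 107, 106, 107, 106, 104, 105, 104, 106, 113, 120, 126, 134, 139, 143, 145, 147, 148, 147, 147, 146, 147, 147, 148, 146, 135, 119, 118, 129, 142, 161, 178, 184, 185, 186, 186, 186, 186, 186, 186, 186, 185]
col230 [87, 85, 87, 86, 87, 88, 88, 88, 87, 90, 99, 106, 109, 114, 127, 140, 153, 159, 155, 151, 149, 149, 151, 153, 151, 135, 114, 101, 109, 130, 164, 186, 190, 189, 187]
```

Shut tips reached z 147.6 without contact, and the roll edge hides their ends, so they are behind the roll on the −x side. The roll is farther +x than I estimated. I'll lift, shift +18 mm along the hook, open wider, go a bit deeper and close again.

```bash
python3 -m pendant '0 0 -.03 0;0 .018 -.002 0;0 0 0 0;0 0 0 0' 0.7 | grep -E "eef|width|force: \["; python3 -m pendant '0 0 .012 0;0 0 .01 0;0 0 0.003 0;0 0 0 0' | grep -E "eef|width|force: \["
```

```text
eef_pos: [584.1, -117.2, 177.9]
force: [0.2, -1.1, -0.7]
grip_width: 0.7
eef_pos: [583.4, -111.2, 153.9]
force: [0.4, 0.3, -0.8]
grip_width: 0.699
```

```bash
python3 -m pendant '0 0 0 0;0 0 0 0;0 0 0 0;0 0 0 0;0 0 0 0' 0 60; python3 st.py
```

```text
time_s: 18.2
eef_pos: [583.5, -111.4, 154.2]
ee_rot: [-0.098, 0.666, 0.736, 0.074]
force: [-0.4, -0.1, 0.2]
grip_width: -0.001
grip_force: 0.0
t 18.2 pos [ 583.486 -111.372  154.177] j [-0.479  0.573  1.26   0.193  1.464 -0.616]
x [-0.095  0.966  0.242] y [ 0.994  0.103 -0.022] z [-0.046  0.239 -0.97 ]
F [-0.444 -0.123  0.164] grip -0.0008645891201914306 0.0
```

```bash
cat > cls.py <<'E'
from h import *
c=cap("scene");p=ctrl.sense()["eef_pos"];u=proj(c,p)[0];print("tcp px",u)
im=c["color"].astype(int)
for v in range(240,288):
    r=""
    for x in range(284,340):
        R_,G,B=im[v,x];
        ch="T" if R_-B>.3*R_ and R_>60 else ("#" if max(R_,G,B)<70 else ("g" if max(R_,G,B)<125 else "."))
        if ch=="T" and R_>150: ch="L"
        r+= "+" if (round(u[0]),round(u[1]))==(x,v) else ch
    print(v,r)
E
python3 cls.py
```

```text
tcp px [309.22796804 262.62256913]
240 gg.....g###################gggg.........................
241 gg.....gg##################gggg.........................
242 gg......gg#################ggggg........................
243 .g........gg###############ggggggg......................
244 .g.........gg###############gggggggggg..................
245 ..g.........g################ggggggg#gg.................
246 ...g.........g###############ggggggggggg................
247 ...gg........gg###############gggggggg#g................
248 ....gg........gg##########ggg##ggg.gggg.................
249 .....gg........gg#########ggg###gggggg..................
250 .......gg.......gg########ggg###ggggg...................
251 ........gg.......g###############gggT...................
252 .........gg......g################gTTT..................
253 ..........gg.....g################TTTTTT................
254 ............g...gggggg##########TTTTTTTTT...............
255 .............ggTTTgggg########TTTTTTTTTTT...............
256 .............gTTTTgggg######TTTTTTTTTTTTTT..............
257 .............TTTTTggggg#
[... 1162 characters left out ...]
TTTTTggggggggggg####ggg......
277 ggggTTTTTTTTTT.......TTTLLTTTTggggggggggg#####gg........
278 ggggTTTTTTTTTT....gTTTTLLLTTT##gggggggg#####ggg.........
279 gggggTTTTTTTTTTggTTTTTLLLTTT##gggggggg#####gg...........
280 gggggTTTTTTTTTTTTTTTTTTTTTT##ggggggg######gg............
281 ggggggTTTTTTTTTTTTTTTTTTTg##ggggggg#####gg..............
282 gggggggTTTTTTTTTTTTTTggg##gggggggg####ggg...............
283 ggggggggTTTTTTTTTTTTgggggggggggg#####gg.................
284 gggggggggTTTTTTTTTggggggggggggg#####gg..................
285 gggggggg..gTTTTTggggggggggggg######gg...................
286 ggggggg....gTTTggggggggggggg######gg....................
287 ggggggg.....gggggggggggggg#######gg.....................
```

The tips are now on the +x side of the roll and the earlier ones were on the −x side, so the roll centre is near x≈574. The pads must have slipped over the rim top, so I'll centre there and go about 8 mm deeper.

```bash
python3 -m pendant '0 0 -.03 0;0 -.009 0 0;0 0 0 0;0 0 0 0' 0.7 | grep -E "eef|width|force: \["; python3 -m pendant '0 0 .013 0;0 0 .013 0;0 0 0.009 0;0 0 0.003 0;0 0 0 0' | grep -E "eef|width|force: \["
```

```text
eef_pos: [575.6, -119.2, 182.7]
force: [0.1, 0.1, 0.6]
grip_width: 0.701
eef_pos: [574.2, -110.4, 146.6]
force: [1.0, -0.2, 0.0]
grip_width: 0.7
```

```bash
python3 -m pendant '0 0 0 0;0 0 0 0;0 0 0 0;0 0 0 0;0 0 0 0' 0 60| grep -E "eef|grip|force: \["; python3 cls.py | head -30
```

```text
eef_pos: [574.2, -110.4, 146.6]
force: [-0.2, -0.6, -0.2]
grip_width: 0.005
grip_force: 0.0
tcp px [307.21744972 262.25439257]
240 gg...g##################gggg............................
241 gg....g#################ggggg...........................
242 g......gg################gggg...........................
243 .g.......gg##############gggggggg.......................
244 .g........g###############gggggggggg....................
245 ..g........g###############ggggggg#gg...................
246 ...g.......g###############gggggggg##g..................
247 ...gg.......g###############ggg..ggggg..................
248 ....gg.......g##########ggg##gg..gggg...................
249 .....gg.......g#########ggg##ggggggg....................
250 .......gg.....gg##############gggggT....................
251 ........gg.....g################gTTTT...................
252 .........gg....g###############gTTTTTT..................
253 ..........gg...gg##############TTTTTTTTT................
254 ............g..ggggg##########TTTTTTTTTTT...............
255 .............ggggggg#######TTTTTTTTTTTTTT...............
256 .............gTTgggg######TTTTTTTTTTTTTTTT..............
257 .............TTTggggg####TTTTTT.TTTTTTTTTT..............
258 .............TTTTTggg###TTTTT....gTTTTTTTT..............
259 ............TTTTTTTggg#TTTT.......gTTTTTTT..............
260 ...........TTTTTTTTTggTTT..........gTTTTTT..............
261 ..........TTTTTTTTTTTTTT............gTTTTT..............
262 g.........TTTTTTTTTTTTT+........gg...ggTTT..............
263 g........TTTTTTTTTTTTTgg........ggg...ggTT..............
264 g.......TTTTTTTTTTTTg...........TTgg....gT..............
265 gg......TTTTTTTTTTTT...........TTTTTg...................
266 gg.....TTTTTTTTTTTT............TTTTTTg..................
267 gg.....TTTTTTTTTTT.............gTTTTTTgg.....gg.........
268 gg....TTTTTTTTTTTg..............gTTTTTTTg...ggggg.......
```

```bash
cat > fz.py <<'E'
import re
s=open("fitr.py").read().split("s=least_squares")[0];exec(s)
def r2(p): return np.concatenate([proj(C[c],W(p,P)+[0,0,p[3]])[0]-uv for c,P,uv in obs])
q=least_squares(r2,[620,-180,.1,0],loss="soft_l1");print("rack",q.x,q.cost);print(r2(q.x).reshape(-1,2).round(1).tolist())
s=open("fit.py").read().split("for t0")[0];exec(s)
def r3(p):
    P,_,_=model(np.r_[p[:5],np.zeros(6)]);return np.r_[np.concatenate([proj(C[c],P[k]+[0,0,p[5]])[0]-uv for c,k,uv in obs]),(p[4]-25)/2]
q=least_squares(r3,[550,400,-1.6,.26,25,0],loss="soft_l1");P,L,X=model(np.r_[q.x[:5],np.zeros(6)])
print("cam",q.x,q.cost,"L",L+[0,0,q.x[5]],"X",X,"target",L+120*X+[0,0,q.x[5]]);print(r3(q.x)[:-1].reshape(-1,2).round(1).tolist())
E
python3 fz.py
```

```text
rack [ 625.155 -169.79     0.099   -6.264] 10.006138818818984
[[-0.4, -0.4], [-0.2, -0.8], [0.4, 0.4], [-0.8, 0.3], [-1.1, -0.3], [-0.8, -0.6], [-0.9, 0.0], [-1.0, 0.1], [-2.6, -0.4], [-1.5, -0.4], [-1.6, -0.5], [-1.2, 0.6], [-1.1, 2.6], [1.3, 0.2]]
cam [544.413 399.882  -1.566   0.234  24.381  -8.065] 10.277582536364685 L [544.712 335.192 246.527] X [ 0.004 -0.973 -0.232] target [545.251 218.458 218.724]
[[-1.1, 0.6], [-0.9, -0.2], [-2.4, 0.6], [-2.6, -0.8], [-1.6, 0.9], [0.3, -0.2], [-1.9, 0.6], [0.1, -1.2], [-0.3, -0.2], [-1.0, -0.8], [-1.8, 0.4], [-0.6, -0.5], [-0.3, -0.0]]
```

Still shut above the rim. The arm appears about 7 mm higher against the rack than the calibration says, so I'll probe down with the shut tips over the rim centre.

```bash
python3 -m pendant '0 0 .002 0' | grep -E "eef|force: \["; python3 -m pendant '0 0 .002 0' | grep -E "eef|force: \[";python3 -m pendant '0 0 .002 0' | grep -E "eef|force: \["; python3 -m pendant '0 0 .002 0' | grep -E "eef|force: \["
```

```text
eef_pos: [574.1, -109.9, 144.6]
force: [0.5, -0.2, -0.7]
eef_pos: [573.9, -109.3, 142.5]
force: [-0.3, -0.0, 0.1]
eef_pos: [573.8, -108.9, 140.6]
force: [0.1, 0.6, -0.2]
eef_pos: [573.8, -108.4, 138.7]
force: [-0.2, -0.6, 0.9]
```

```bash
python3 cls.py | sed -n 1,32p
```

```text
tcp px [307.85455286 264.162625  ]
240 gg..gg####################g#g...........................
241 gg...g###################gggg...........................
242 gg....g##################gggg...........................
243 .g....gg#################gggg...........................
244 .g.....ggg###############ggggg..........................
245 ..g......gg###############ggggg.........................
246 ...g.......g##############ggggggggggg...................
247 ...gg......g###############gggggggg#gg..................
248 ....gg......g###############gggggggg#g..................
249 .....gg.....gg###############ggg..gg#g..................
250 .......gg....gg##########gg###gg.ggggg..................
251 ........gg....gg#########gg###ggggggT...................
252 .........gg....g#########gg###gggggTTT..................
253 ..........gg...g################ggTTTTTT................
254 ............g..gg################TTTTTTTT...............
255 .............gggg###############TTTTTTTTT...............
256 .............gTTg#gg#########gTTTTTTTTTTTT..............
257 .............TTTggggg######TTTggTTTTTTTTTT..............
258 .............TTTTgggg#####ggTg...gTTTTTTTT..............
259 ............TTTTTTggg####gg.......gTTTTTTT..............
260 g..........TTTTTTTTggg##gg.........gTTTTTT..............
261 g.........TTTTTTTTTggggg............gTTTTT..............
262 g........gTTTTTTTTTTgggg........gg...gTTTT..............
263 gg.......TTTTTTTTTTTTggg........Tgg...ggTT..............
264 gg......TTTTTTTTTTTTg...+.......TTgg....gT..............
265 gg......TTTTTTTTTTTT...........TTTTTg...................
266 ggg....TTTTTTTTTTTT............TTTTTTg..................
267 ggg....TTTTTTTTTTT.............gTTTTTTgg.....gg.........
268 ggg...TTTTTTTTTTTg..............gTTTTTTgg...ggggg.......
269 ggg...TTTTTTTTTTT.................TTTTTTgggggggggg......
270 gggggTTTTTTTTTTTg...........gg....TTTTTTgggggggggg......
```

```bash
python3 - <<'E'
from h import *
np.set_printoptions(precision=1,suppress=True)
s=cap("scene");t=cap("top")
def T2(a,b):
    r=[ray(s,a),ray(t,b)];P=tri(r);return P,[np.linalg.norm(np.cross(d,P-o)) for o,d in r]
print("rim",T2((307.5,252),(341.7,245.5)))
S=lambda x,y:(120+x/1.8175-.3,60+y/1.8182-.3);Tt=lambda x,y:(290+x/3-.3,170+y/3-.3)
for n,a,b in(("fhook+",S(313,322),Tt(162,317)),("fhook-",S(298,330),Tt(188,313)),("uhook+",S(222,377),Tt(333,281)),("uhook-",S(207,384),Tt(363,276)),("barR",S(388,380),Tt(117,170))):print(n,T2(a,b))
Z=lambda x,y:(430+x/5-.4,110+y/5-.4);Zt=lambda x,y:(95+(x-350)/5-.4,230+y/5-.4)
for n,a,b in(("foot",Z(91,512),Zt(657,262)),("f+",Z(80,122),Zt(566,213)),("f-",Z(155,167),Zt(561,94)),("b-",Z(250,95),Zt(388,99)),("b+",Z(180,40),Zt(393,219))):print(n,T2(a,b))
# boxes' top corners table-level sanity: base of robot
o,d=ray(s,(306,263));
for z in(139,150,160):print(z,o+d*(z-o[2])/d[2])
E
python3 st.py|tail -2
```

```text
rim (array([ 561.1, -101.5,  163.7]), [np.float64(1.259315372207228), np.float64(1.2593153722071542)])
fhook+ (array([490. , -97.9, 153.1]), [np.float64(2.832612794901324), np.float64(2.8326127949012427)])
fhook- (array([ 490.7, -120.2,  152.4]), [np.float64(1.5514822772378327), np.float64(1.551482277237815)])
uhook+ (array([ 504.7, -241.4,  153.7]), [np.float64(0.3061718541850399), np.float64(0.3061718541850905)])
uhook- (array([ 506.3, -264.6,  157.4]), [np.float64(1.3240913919098407), np.float64(1.3240913919096953)])
barR (array([619.4, -74.5, 141. ]), [np.float64(3.3204901436080303), np.float64(3.320490143608142)])
foot (array([545. , 398.6,   4.5]), [np.float64(1.740807916848343), np.float64(1.7408079168483308)])
f+ (array([518.9, 359.5, 274.9]), [np.float64(2.3576824183398846), np.float64(2.357682418339725)])
f- (array([571.7, 359.2, 278.5]), [np.float64(1.963490188126367), np.float64(1.9634901881266447)])
b- (array([571.2, 428.3, 294.8]), [np.float64(0.05785042773478504), np.float64(0.057850427734493934)])
b+ (array([518.6, 427.5, 298.2]), [np.float64(2.91102439595897), np.float64(2.911024395958949)])
139 [ 568.7 -109.9  139. ]
150 [ 577.  -115.7  150. ]
160 [ 584.5 -121.   160. ]
x [-0.095  0.966  0.242] y [ 0.994  0.103 -0.022] z [-0.046  0.239 -0.97 ]
F [-0.096 -0.479  0.167] grip 0.0010468764005168918 0.0
```

Triangulation puts the rim at x≈561, and in the last maps the fingers are in front of the roll on its +x side. So the roll is nearer −x, and the −x finger slid over its top each time. I'll lift, move to x≈550 and go deep enough.

```bash
python3 -m pendant '0 0 -.045 0;0 -.025 0 0;0 0 0 0;0 0 0 0' 0.7 | grep -E "eef|width|force: \["; python3 -m pendant '0 0 .015 0;0 0 .015 0;0 0 0.005 0;0 0 0 0' | grep -E "eef|width|force: \["
```

```text
eef_pos: [551.3, -121.7, 182.8]
force: [0.2, -0.1, 0.8]
grip_width: 0.702
eef_pos: [549.3, -113.2, 148.6]
force: [0.4, -0.4, 1.1]
grip_width: 0.698
```

```bash
python3 cls.py | sed -n 1,32p;  python3 -m pendant '0 0 0 0;0 0 0 0;0 0 0 0;0 0 0 0' 0 60| grep -E "time|eef|grip|force: \["; python3 cls.py | sed -n 1,32p
```

```text
tcp px [299.86346992 255.71834852]
240 g#####ggg##ggg########gggggg##g.........................
241 g####g...g############ggggg###gg........................
242 g##gg....gg#######g############g........................
243 gggg......gg####gggg###########g........................
244 .gg........gg###g..gg##########g........................
245 ..g..........g##gg..g##########g........................
246 ...g..........gg#gggg##########g........................
247 ...gg..........g##g############gg.......................
248 ....gg..........g###############g.......................
249 .....gg.........g##############TTTT.....................
250 .......g.........g###########gTTTTTT....................
251 ........g........g##########TTTTTTTTT...................
252 .................gg########gTTTTTTTTTT..................
253 .................Tgg#######TTTTTTTTTTTTT................
254 ................LTTgg######TTTTTTTTTTTTTT...............
255 ...............TTTTgg######TTTTTTTTTTTTTT...............
256 ..............TT+TTggg#####TTTTTTTTTTTTTTT..............
257 .............TTTTTTggg##
[... 2155 characters left out ...]
.......gTTTTTTT..............
260 ...........TTTTTTTTTTTTTTT.........gTTTTTT..............
261 ..........TTTTTTTTTTTTTT............gTTTTT..............
262 ..........TTTTTTTTTTTTT..........g...ggTTT..............
263 .........TTTTTTTTTTTTT..........Tgg...ggTT..............
264 ........TTTTTTTTTTTTT...........TTgg....gT..............
265 ........TTTTTTTTTTTT...........TTTTTg...................
266 .......TTTTTTTTTTTT............TTTTTTg..................
267 .......TTTTTTTTTTT.............gTTTTTTgg.....gg.........
268 ......TTTTTTTTTTTg..............gTTTTTTTg...ggggg.......
269 ......TTTTTTTTTTT.................TTTTTTgggggggggg......
270 .....gTTTTTTTTTTg...........gg....TTTTTTgggggggggg......
```

The roll has not moved at all, so the fingers keep passing over the rim and the true tip height is more than 15 mm above what I assumed. I'll raise, open, centre at x≈560 and go down stepwise until it touches or clearly straddles.

```bash
python3 -m pendant '0 0 -.035 0;0 .011 0 0;0 0 0 0' 0.7 | grep -E "eef|width"; python3 -m pendant '0 0 .02 0;0 0 .02 0;0 0 .005 0;0 0 0.004 0' | grep -E "time|eef|force: \[";  python3 -m pendant '0 0 .003 0' | grep -E "eef|force: \[";  python3 -m pendant '0 0 .003 0' | grep -E "eef|force: \["
```

```text
eef_pos: [562.1, -120.4, 182.0]
grip_width: 0.641
time_s: 23.38
eef_pos: [559.7, -108.9, 135.1]
force: [0.2, -0.5, -0.0]
eef_pos: [559.7, -108.4, 132.5]
force: [0.3, -0.7, 0.3]
eef_pos: [559.6, -107.6, 129.6]
force: [0.5, 0.5, 0.6]
```

```bash
python3 -m pendant '0 0 0 0;0 0 0 0;0 0 0 0' 0 60| grep -E "time|eef|grip|force: \["; python3 cls.py | sed -n 1,30p
```

```text
time_s: 24.0
eef_pos: [559.6, -107.7, 129.7]
force: [-0.7, 0.3, 2.7]
grip_width: 0.112
grip_force: 59.5
tcp px [304.55583884 262.9391046 ]
240 g####################gggg...............................
241 gg###################gggg...............................
242 ggggg################gggg...............................
243 .gg..gg###############gggg..............................
244 .gg...g###############ggggg.............................
245 ..g....g###############gggggggggg.......................
246 ...g...g################gggggggg#g......................
247 ...gg..gg################ggggggg##g.....................
248 ....gggggg###############gggg.ggg#g.....................
249 .....gggggg###########ggg#ggg.ggggT.....................
250 .......gggg##########gggg##ggggggTTT....................
251 ........ggg###########gg###gggggTTTTT...................
252 .........ggg#################ggTTTTTTT..................
253 ..........gg#################TTTTTTTTTT.................
254 ...........gg##############TTTTTTTTTTTTT................
255 ...........gg#############TTTTTTTTTTTTTT................
256 ...........TT###gg########TT...gTTTTTTTTT...............
257 ..........TTTTTgggg######g......gTTTTTTTT...............
258 .........TTTTTTTggg#####g.......ggTTTTTTT...............
259 ........gTTTTTTTTgg####g.........ggTTTTTT...............
260 ........TTTTTTTTTggg##g............gTTTTT...............
261 .......TTTTTTTTTTTggggg........g....gTTTT...............
262 .......TTTTTTTTTTTggggg........ggg...gTTT...............
263 ......TTTTTTTTTTTT...+gg.......TTgg....TT...............
264 g....TTTTTTTTTTTT.......g.....TTTTgg....................
265 g....TTTTTTTTTTTg........g....TTTTTTg...................
266 g....TTTTTTTTTTT.............gTTTTTTTg..................
267 g...TTTTTTTTTTT...............gTTTTTTTgg.....gg.........
268 ggggTTTTTTTTTTT.................TTTTTTT.....ggggg.......
```

Gripped, with 59.5 N on the pads. I'll lift straight up 30 mm gently and check.

```bash
python3 -m pendant '.0024 0 -.0097 0;.0024 0 -.0097 0;.0024 0 -.0097 0;0 0 0 0'| grep -E "time|eef|grip|force: \["
python3 - <<'E'
from h import *
c=cap("scene");im=c["color"][205:295,270:350,::-1].astype(float)/255
cv2.imwrite("pics/lift.png",cv2.resize((im**.6*255).astype(np.uint8),None,fx=6,fy=6,interpolation=cv2.INTER_CUBIC))
E
```

```text
time_s: 24.55
eef_pos: [560.4, -107.7, 160.4]
force: [-0.6, 0.0, -0.9]
grip_width: 0.117
grip_force: 59.0
```

View pics/lift.png

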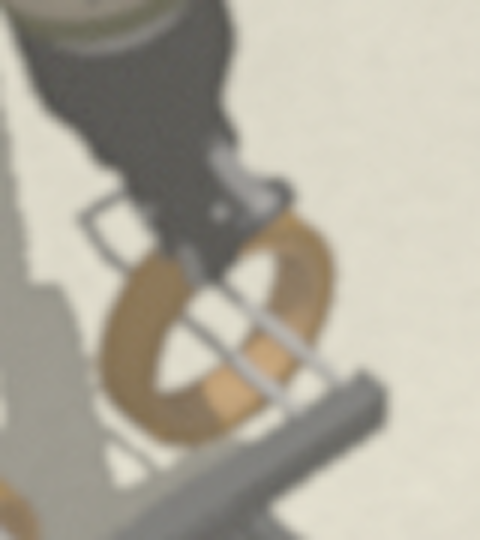

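The roll is lifted and both wires now pass mid-bore. I'll raise it another 12 mm to clear the turned-up hook end, then draw it out along the hook.

```bash
python3 -m pendant '.003 0 -.012 0;0 -.015 0 0;0 -.025 0 0;0 -.03 0 0;0 -.03 0 0;0 -.025 0 0;0 0 0 0'| grep -E "time|eef|grip|force: \["; python3 cls.py >/dev/null
python3 - <<'E'
from h import *
from scipy.optimize import least_squares
from scipy.spatial.transform import Rotation as R
np.set_printoptions(precision=3,suppress=True)
c=cap("scene");s=ctrl.sense();p=s["eef_pos"];q=s["ee_rot"];M=R.from_quat(np.r_[q[1:],q[0]]).as_matrix()
im=c["color"].astype(int);m=((im[...,0]-im[...,2]>.3*im[...,0])&(im[...,0]>60)).astype(np.uint8)
u=proj(c,p)[0];print("tcp px",u)
# render ring silhouette for centre = p + M@[a,b,d], axis tool y; fit by IoU within a window, fingers masked
def ring(C):
    X,Z=M[:,0],M[:,2];a=np.linspace(0,2*np.pi,60);img=np.zeros(m.shape,np.uint8)
    pts=lambda r,k:proj(c,C+k*M[:,1]+r*(np.cos(a)[:,None]*X+np.sin(a)[:,None]*Z))
    o=np.vstack([pts(52,-12),pts(52,12)]).astype(np.float32);cv2.fillConvexPoly(img,cv2.convexHull(np.round(o*16).astype(np.int32)),1,shift=4)
    h1=np.zeros_like(img);h2=h1.copy()
    cv2.fillConvexPoly(h1,np.round(pts(38,-12)*16).astype(np.int32),1,shift=4);cv2.fillConvexPoly(h2,np.round(pts(38,12)*16).astype(np.int32),1,shift=4)
    return img&~(h1&h2)
win=np.zeros_like(m);x0,y0=u.astype(int);win[y0+2:y0+60,x0-45:x0+45]=1
win[240:,:]*=1
best=[]
for a in range(-16,17,2):
  for b in(-6,-3,0,3,6):
    for d in range(0,50,2):
      r=ring(p+M@[a,b,d]);i=(r&m&win).sum();un=((r|m)&win).sum();best.append((i/un,a,b,d))
best.sort(reverse=True);print(best[:8])
E
```

```text
time_s: 25.48
eef_pos: [435.5, -120.6, 175.3]
force: [-0.3, 0.6, -1.3]
grip_width: 0.118
grip_force: 59.0
tcp px [269.764 221.462]
[(np.float64(0.8360071301247772), 2, 0, 14), (np.float64(0.8309608540925267), 4, -6, 22), (np.float64(0.8306878306878307), 4, -6, 24), (np.float64(0.8289241622574955), 0, 6, 6), (np.float64(0.8286219081272085), 2, -3, 18), (np.float64(0.8270944741532977), 4, -3, 18), (np.float64(0.8243727598566308), 2, 3, 10), (np.float64(0.8219895287958116), 0, 0, 14)]
```

The vision fit puts the roll centre 14 mm ahead of the TCP (tool x +2), matching the rack geometry. Next I'll yaw −1.48 rad while rising, then go to the camera.

```bash
python3 -m pendant '0 0 -.012 -.1;0 0 -.012 -.18;0 0 -.012 -.18;0 0 -.012 -.18;0 0 -.012 -.18;0 0 -.012 -.18;0 0 -.008 -.18;0 0 0 -.18;0 0 0 -.12;0 0 0 0'| grep -E "time|grip|force: \["; python3 st.py 460,120,255 547,215,235
```

```text
time_s: 26.82
force: [0.6, -0.7, -1.5]
grip_width: 0.114
grip_force: 59.0
t 26.825 pos [ 440.271 -139.405  252.064] j [-0.664  0.226  1.505  0.161  1.597 -2.255]
x [-0.999 -0.015  0.044] y [-0.004  0.971  0.239] z [-0.046  0.239 -0.97 ]
F [ 0.578 -0.701 -1.512] grip 0.11386096024990008 58.99151381998237
to [460. 120. 255.] tool shift mm [-23.372 252.496  58.212] rows>= 4.03993100044638
to [547. 215. 235.] tool shift mm [-112.544  339.625   96.303] rows>= 5.433999245141962
```

```bash
python3 -m pendant '-.003 .02 .0046 0;-.003 .032 .0073 0;-.003 .032 .0073 0;-.003 .032 .0073 0;-.003 .032 .0073 0;-.003 .032 .0073 0;-.003 .032 .0073 0;-.003 .03 .0073 0;0 .01 0 0;0 0 0 0'| grep -E "time|grip|force: \["; python3 st.py 547,215,235
```

```text
time_s: 28.08
force: [0.4, -0.0, -1.1]
grip_width: 0.111
grip_force: 59.0
t 28.075 pos [460.17  118.924 257.453] j [-0.139  0.172  1.557  0.233  1.495 -1.747]
x [-0.999 -0.015  0.044] y [-0.004  0.971  0.239] z [-0.046  0.239 -0.97 ]
F [ 0.354 -0.021 -1.111] grip 0.11124097998704217 58.9879738498074
to [547. 215. 235.] tool shift mm [-89.146  87.572  40.721] rows>= 1.426334059163885
```

```bash
python3 -m pendant '-.012 .0115 .0055 0;-.018 .0175 .008 0;-.018 .0175 .008 0;-.018 .0175 .008 0;-.015 .015 .007 0;-.008 .0085 .0042 0;0 0 0 0;0 0 0 0'| grep -E "time|grip|force: \["; python3 st.py 547,215,235
cat > chk.py <<'E'
from h import *
from scipy.spatial.transform import Rotation as R
np.set_printoptions(precision=3,suppress=True)
s=ctrl.sense();p=s["eef_pos"];q=s["ee_rot"];M=R.from_quat(np.r_[q[1:],q[0]]).as_matrix()
for n in("scene","top"):
    c=cap(n);print(n,"tcp",proj(c,p)[0]);save(c,n+"_end.png")
    im=c["color"].astype(int);m=((im[...,0]-im[...,2]>.3*im[...,0])&(im[...,0]>60)).astype(np.uint8)
    def ring(C):
        X,Z=M[:,0],M[:,2];a=np.linspace(0,2*np.pi,60);img=np.zeros(m.shape,np.uint8)
        pts=lambda r,k:proj(c,C+k*M[:,1]+r*(np.cos(a)[:,None]*X+np.sin(a)[:,None]*Z))
        o=np.vstack([pts(52,-12),pts(52,12)]).astype(np.float32);cv2.fillConvexPoly(img,cv2.convexHull(np.round(o*16).astype(np.int32)),1,shift=4)
        h1=np.zeros_like(img);h2=h1.copy()
        cv2.fillConvexPoly(h1,np.round(pts(38,-12)*16).astype(np.int32),1,shift=4);cv2.fillConvexPoly(h2,np.round(pts(38,12)*16).astype(np.int32),1,shift=4)
        return img&~(h1&h2)
    u=proj(c,p+14*M[:,2])[0].astype(int);win=np.zeros_like(m);win[max(0,u[1]-40):u[1]+45,u[0]-45:u[0]+45]=1
    b=[]
    for a in range(-9,10,3):
      for k in range(-9,10,3):
        for d in range(5,27,3):
          r=ring(p+M@[a,k,d]);b.append((round((r&m&win).sum()/((r|m)&win).sum(),3),a,k,d))
    b.sort(reverse=True);print((m&win).sum(),b[:6])
E
python3 chk.py
```

```text
time_s: 29.08
force: [-0.6, 0.0, -1.6]
grip_width: 0.117
grip_force: 59.0
t 29.075 pos [546.613 214.385 235.03 ] j [ 0.054  0.418  1.289  0.244  1.472 -1.555]
x [-0.999 -0.015  0.043] y [-0.004  0.971  0.239] z [-0.046  0.239 -0.97 ]
F [-0.575  0.039 -1.587] grip 0.11716972162646282 58.9902509782117
to [547. 215. 235.] tool shift mm [-0.397  0.589  0.158] rows>= 0.00942217376809196
scene tcp [408.501 173.036]
858 [(np.float64(0.613), 6, 6, 26), (np.float64(0.612), 6, 3, 26), (np.float64(0.611), 6, 3, 23), (np.float64(0.61), 3, 3, 20), (np.float64(0.607), 0, 0, 17), (np.float64(0.606), 6, 6, 23)]
top tcp [205.705 257.003]
0 [(np.float64(0.0), 9, 9, 26), (np.float64(0.0), 9, 9, 23), (np.float64(0.0), 9, 9, 20), (np.float64(0.0), 9, 9, 17), (np.float64(0.0), 9, 9, 14), (np.float64(0.0), 9, 9, 11)]
```

```bash
sed -i 's/    b=\[\]/    dk=cv2.dilate((im.max(2)<75).astype(np.uint8),np.ones((3,3)));win\&=1-dk\n    if n=="scene":\n        r0=ring(p+14.3*M[:,2]+1*M[:,0])\n        for v in range(u[1]-28,u[1]+36,1): print(v,"".join(".rT*"[r0[v,x]+2*m[v,x]] if not dk[v,x] else "#" for x in range(u[0]-36,u[0]+40)))\n    if n=="top":break\n    b=[]/' chk.py; python3 chk.py
```

```text
scene tcp [408.509 172.978]
148 ..................#################################.................########
149 .................#######.#########################...................#######
150 ............############TT#####################......................#######
151 ............############TT####################........................######
152 ............############TT####################........................######
153 .........TTT#############TT##################..........................#####
154 ........TTTT#############TT##################...........................####
155 ........TTTTT################################............................###
156 .........TTTTTT#############################..............................##
157 ..........TTTTTT############################................................
158 ............TTTTT##########################.................................
159 .............TTTTT#########################.................................
160 ..............TTTTTT#######################.................................
161 ...............
[... 3628 characters left out ...]
6 ............................................................................
207 ............................................................................
208 ............................................................................
209 ............................................................................
210 ............................................................................
211 ............................................................................
784 [(np.float64(0.732), 6, 6, 23), (np.float64(0.731), 9, 9, 26), (np.float64(0.731), 9, 6, 23), (np.float64(0.731), 6, 6, 26), (np.float64(0.729), 3, 3, 17), (np.float64(0.728), 3, 0, 14)]
top tcp [205.686 256.992]
```

```bash
cat > fit5.py <<'E'
from h import *
from scipy.spatial.transform import Rotation as R
from scipy.optimize import differential_evolution as DE
s=ctrl.sense();p=s["eef_pos"];q=s["ee_rot"];M=R.from_quat(np.r_[q[1:],q[0]]).as_matrix()
c=cap("scene");f=1
x0,y0=360,140;W,H=110,75;S=4
im=cv2.resize(c["color"][y0:y0+H,x0:x0+W],None,fx=S,fy=S,interpolation=cv2.INTER_LINEAR).astype(int)
m=((im[...,0]-im[...,2]>.22*im[...,0])&(im[...,0]>60)).astype(np.uint8)
dk=cv2.dilate((im.max(2)<75).astype(np.uint8),np.ones((9,9)));win=1-dk
u=proj(c,p)[0]; win[:int((u[1]-9-y0)*S)]=0
def ring(v):
    a0,k0,d0,al,be=v
    A=M@R.from_euler("xz",[al,be]).as_matrix();C=p+M@[a0,k0,d0]
    a=np.linspace(0,2*np.pi,60);ct=np.cos(a)[:,None]*A[:,0]+np.sin(a)[:,None]*A[:,2]
    pts=lambda r,k:((proj(c,C+k*A[:,1]+r*ct)-(x0,y0)+.5)*S-.5)
    z=np.zeros(m.shape,np.uint8);h1=z.copy();h2=z.copy()
    I=lambda P:np.round(P*16).astype(np.int32)
    cv2.fillConvexPoly(z,cv2.convexHull(I(np.vstack([pts(52,-12),pts(52,12)]))),1,shift=4)
    cv2.fillConvexPoly(h1,I(pts(38,-12)),1,shift=4);cv2.fillConvexPoly(h2,I(pts(38,12)),1,shift=4)
    return z&~(h1&h2),A
def cost(v):
    r,_=ring(v);return 1-((r&m&win).sum()/((r|m)&win).sum())+.02*((v[2]-14)/6)**2+.02*(v[0]/6)**2+.02*(v[1]/6)**2
for B in(0,.3):
    g=DE(cost,[(-12,12),(-9,9),(2,28),(-.35,.35),(-B-1e-6,B+1e-6)],maxiter=40,popsize=10,seed=1,tol=1e-4)
    A=ring(g.x)[1];X=np.array([.006,-.970,-.245]);Lp=np.array([545.5,334.5,251])
    C=p+M@g.x[:3];d=C-Lp;Y=np.array([.97,.006,0])
    print(g.x.round(3),round(g.fun,3),"axis",A[:,1].round(3),"ang",np.arccos(abs(A[:,1]@X)/np.linalg.norm(X)).round(3),"C",C.round(1),"ahead",(d@X).round(1),"off",(d-(d@X)*X).round(1))
E
python3 fit5.py
```

```text
[-1.625 -2.055 16.266 -0.082  0.   ] 0.099 axis [-0.     0.948  0.318] ang 0.076 C [547.5 216.5 218.9] ahead 122.4 off [ 1.3  0.7 -2.2]
[-1.248 -1.741 15.032 -0.051  0.049] 0.082 axis [0.047 0.957 0.286] ang 0.068 C [547.2 216.5 220.1] ahead 122.1 off [ 1.   0.4 -1. ]
```

The fit puts the roll 122 mm ahead of the glass, about 2 mm off the line of sight and about 0.07 rad off axis, gripped and still. Handing in.

```bash
python3 -c "
from rig import ctrl
print(ctrl.finish_job())"
```

```text
the job is handed in; nothing more can be done
None
```

I handed the job in with the full roll held still in front of the camera, by my last image fit about 122 mm from the glass, 2 mm off the line of sight and 0.07 rad off its axis; the used roll was left on its hook, and the system returned no verdict.

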